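# Find the binding guide pulley

## Task

Three identical guide pulleys stand in the test rack for inspection, and exactly one of them has a binding bearing. First try all three: gently push each wheel round by its pin, between a quarter and half a turn, and feel how hard it drags; then lift the one that binds by its cap and set it down upright in the middle of the tan carton, without dropping it. Leave the two free-running pulleys standing where they are and the other things undisturbed.

Things in the scene. Friction and masses are not known exactly. Their poses are not given: they have to be found in the camera images.
- test_rack: Test rack 400 x 108 mm on the grey table, fixed: 3 mm rubber board with wooden strips to 12 mm height that leave three square nests (80 mm, 135 mm apart). x along its length away from the robot, y across it to the left, z up; origin at the centre of its underside. Three identical pulley stands stand in the nests. Exactly one of them binds; neither looks nor nest tell which.
- near_cap (a point): Point 59 mm over the floor of the nest at the rack's end nearest the robot: centre, to 3 mm, of the grip cap of the stand put there; fixed to the rack. Stand: loose, 0.8 to 1 kg, 75 mm high; square foot 76 mm, 12 mm thick; wheel 84 mm across at 19 to 35 mm height; spindle 14 mm across; steel cap 24 mm across at 43 to 75 mm, does not turn with the wheel.
- near_pin (a point): Where that stand's drive pin nominally starts; fixed to the rack. The pin (upright, steel, 10 mm across, on top of the wheel at 35 to 58 mm height) starts up to 0.35 rad round the spindle either way from here, 35 mm from its axis. Greased wheels: stop at once when let go, turn without end. Drag at the pin while it moves: 0.25 N if free, 3.7 N if binding; it fades at rest.
- middle_cap (a point): Point 59 mm over the floor of the nest at the rack's middle: centre, to 3 mm, of the grip cap of the stand put there; fixed to the rack. Stand: loose, 0.8 to 1 kg, 75 mm high; square foot 76 mm, 12 mm thick; wheel 84 mm across at 19 to 35 mm height; spindle 14 mm across; steel cap 24 mm across at 43 to 75 mm, does not turn with the wheel.
- middle_pin (a point): Where that stand's drive pin nominally starts; fixed to the rack. The pin (upright, steel, 10 mm across, on top of the wheel at 35 to 58 mm height) starts up to 0.35 rad round the spindle either way from here, 35 mm from its axis. Greased wheels: stop at once when let go, turn without end. Drag at the pin while it moves: 0.25 N if free, 3.7 N if binding; it fades at rest.
- far_cap (a point): Point 59 mm over the floor of the nest at the rack's far end: centre, to 3 mm, of the grip cap of the stand put there; fixed to the rack. Stand: loose, 0.8 to 1 kg, 75 mm high; square foot 76 mm, 12 mm thick; wheel 84 mm across at 19 to 35 mm height; spindle 14 mm across; steel cap 24 mm across at 43 to 75 mm, does not turn with the wheel.
- far_pin (a point): Where that stand's drive pin nominally starts; fixed to the rack. The pin (upright, steel, 10 mm across, on top of the wheel at 35 to 58 mm height) starts up to 0.35 rad round the spindle either way from here, 35 mm from its axis. Greased wheels: stop at once when let go, turn without end. Drag at the pin while it moves: 0.25 N if free, 3.7 N if binding; it fades at rest.
- reject_box: Open tan carton on the brown bench to the left, beyond the blue drawer unit (165 mm high) that stands between it and the rack; fixed: 118 x 150 mm outside, walls 2 mm thick and 56 mm high, floor 2 mm thick. Origin at the centre of the underside; x along the 118 mm side, y along the 150 mm side, z up.
- flux_tin: Flat round flux tin, 59 mm across, 23 mm high, loose bystander beyond the carton; origin at the centre of its underside.
- gold_cap: Small gold-coloured cap, 30 mm across, 15 mm high, loose bystander near the robot's end of the rack; origin at the centre of its underside.

How it is judged:
On the way, in this order (a step that is already met when the one before it is completed fails the run):
1. all three wheels have been turned by about a quarter turn or more (pins 42 mm or more from where they started) while all stands are in the rack (distance of each of pulley_a_wheel_c3, pulley_b_wheel_c3, pulley_c_wheel_c3 from where it was at the start of the episode above 0.042 m and height (world z) of each of pulley_a_c9, pulley_b_c9, pulley_c_c9 below 0.085 m and distance of each of pulley_a_c9, pulley_b_c9, pulley_c_c9 from where it was at the start of the episode below 0.03 m), for 0.1 s.
2. the binding pulley is lifted clear of the bench (height (world z) of pulley_b_c9 above 0.13 m), for 0.1 s.
At the end, for the whole second after the job is handed in: The binding pulley stands upright (within 0.1 rad) on the floor of the tan carton, and the two free-running pulleys stand upright in the rack within 30 mm of where they stood (x of pulley_b_c9 in the frame of reject_box between -0.03 and 0.03 m and y of pulley_b_c9 in the frame of reject_box between -0.04 and 0.04 m and height (world z) of pulley_b_c9 below 0.0685 m and angle between each of pulley_b_c9, pulley_a_c9, pulley_c_c9's own z axis and vertical below 0.1 rad and distance of each of pulley_a_c9, pulley_c_c9 from where it was at the start of the episode below 0.03 m); the robot touches nothing.
It fails at once if a wheel or its pin is pushed or squeezed with more than 12 N (contact force between any of the fingers, the arm and pulley_a_wheel above 12 N or contact force between any of the fingers, the arm and pulley_b_wheel above 12 N or contact force between any of the fingers, the arm and pulley_c_wheel above 12 N).
It fails at once if the binding pulley is dropped into the carton (falls out of the fingers faster than 0.5 m/s) (horizontal distance between pulley_b_c9 and reject_box below 0.1 m and contact force between the fingers and pulley_b below 0.05 N and linear speed of pulley_b above 0.5 m/s).
It fails at once if a bystander (flux tin, gold cap) is moved more than 20 mm (distance of any of flux_tin, gold_cap from where it was at the start of the episode above 0.02 m).
It also fails if it takes over 72 s, if anything falls off the work surface, if the arm or the gripper's body presses on something with over 40 N, if the wrist force passes 120 N, or if a joint passes its speed limit or range.

## Robot

A 6-joint arm with a two-finger parallel gripper is mounted at the origin on a cart in front of the work surface, level with it; the furniture and walls round the work are solid. World frame = base frame: x ahead of the robot, y to its left, z up, the work surface at z = 0. Lengths are in m, angles in rad, forces in N, time in s.
With the tool pointing down it reaches from about 0.3 to 0.775 m from the base axis. Payload 14.6 kg.
Tool frame: the origin (TCP) lies on the mounting face of the last link; the fingertips stand 199 mm ahead of it and the grasp point (between the pads) lies 180 mm ahead of it; z points along the fingers, y is the direction in which the jaws open and shut (so a half turn about z gives the same grasp; the last joint's range is limited). The gripper opens to 94 mm and grips with 3 to 60 N. Pads are 16 mm wide; open, the fingers measure 119 mm over their backs; the gripper's body (75 mm by 177 mm) begins 78 mm behind the grasp point.
Start: joints at [-1.26, 0.3, 1.521, -0, 1.321, -0.067], TCP at [0.203, -0.511, 0.405] pointing down, gripper open.
Joint ranges: [-3.03, 3.03], [-0.79, 2.21], [0.23, 2.52], [-1.04, 4.18], [0, 3.07], [-2.55, 2.55]. Speed limits (rad/s): [2.22, 2.22, 2.57, 3.14, 3.14, 3.14].

## Interface

Orientations are given as [roll, pitch, yaw] about the fixed x, y, z axes, in that order (R = Rz(yaw) Ry(pitch) Rx(roll)).
In Python, from station import sensors, vision, job gives the robot as it stands. The module is installed in compiled form; this text tells all that it offers.
- The arm moves only by the tool arm_command, never from a script. Its argument "plan" is one flat list of numbers, 5 for each row, row after row: the closure, from -1 (fully open) to 1 (shut), so that 0 is half open, then the shift along the world's x, y, z scaled (see below), then the turn about the world's z scaled (see below). A call has 1 to 20 rows; each row is the pose to reach, as a shift and turn from the pose commanded when the call began; what a row does not reach only later rows make up. The controller multiplies each number of a shift by 400 mm and each number of a turn by 120 degrees. A row lasts 1/10 s, in which the tool goes at most 50 mm and 8.59 degrees, less where a joint would pass 70% of its speed; a pose out of reach is approached as far as the arm can. A call with a number of a shift or a turn outside -1 to 1 is refused whole. A call with a gripper value outside its range is refused whole. The fingers move at their own pace and stop on an object; "newtons" is the grip in N (left out, the last holds). Time passes only in rows, so rows that repeat a pose let the fingers close. It gives the time, the measured TCP pose, the force and the opening at its end, in the units of the state.
- sensors.get_obs(): the state, without advancing time (a new reading comes with each control period).
- vision.camera(name): name is "scene" or "top" or "wrist"; returns the picture (400x640x3 uint8, blue, green, red); there is no depth.
- vision.camera_params(name): a dict with "intrinsics" (3x3 intrinsics, pixels), "rvec" (rotation vector, rad) and "tvec" (3), from world to camera coordinates, as OpenCV has them. Camera axes: x right, y down, z forward; pixel columns grow to the right and rows downward; lengths in m; the calibration is good to about 2 mm. A picture is of the moment at which its call begins: read the wrist's pose just before it. camera_params takes no time and is no camera call; for the wrist camera it gives the pose at the moment of the call.
- job.hand_in(): hands the job in, once; it reports no verdict.
Trained networks look in the newest picture that a camera, given by its name, has taken for a name from the list of things; names that differ only in an ending like _2 or _b are one class to them, and where a whole thing is asked for, a point or a joint stands for the part that bears it (a point fixed in the world has none). Each returns a list of dicts, best first, with "confidence" (0 to 1); they miss things now and then, are a little off and sometimes report something else, mostly with a low value. They report only what shows in the picture. A call takes as long as a camera call.
- vision.search_frame(name, camera): "at" ([row, column] in pixels, amid what is visible of it).
- vision.silhouettes(name, camera): "mask" (400x640 bool, what is visible of it) and "at" ([row, column] in pixels, amid what is visible of it).
- vision.pinpoint(name, camera): "at" ([row, column] in pixels: a listed point, or the origin of a listed thing).
The state is a dict: "time_s": time; "qpos": joint angles; "joint_vel": joint speeds; "tau": joint torques, N m; "ee_pos": TCP position; "eef_rot": TCP orientation; "force": force on the tool from outside, world axes, zero at the start; "moment": the same for the moment, N m; "grip_width": finger opening in m.
Only numpy, scipy, OpenCV 4.12 (cv2) and the standard library are available. Lean on these libraries where they do the work, as an engineer would, in place of code of your own. Each camera call takes 0.05 s, during which the arm holds its last target.

## Working session

There is one attempt and no reset: what is moved stays moved. The work goes in short steps, Python scripts to look and compute and a tool call to move; the robot and the scene stay as the last step left them, time stands still between calls to the robot, and variables do not carry over. Pictures are saved under pics/ and viewed, and the job is handed in when it is done.

Besides the shell and the picture viewer there is one more tool, called as name(argument=value, ...) on one line, values as JSON. arm_command: Moves the arm, as the interface text tells. Its arguments: {"type":"object","properties":{"plan":{"type":"array"},"newtons":{"type":"number"}},"required":["plan"]}

```bash
mkdir -p pics
cat > h.py <<'E'
import numpy as np,cv2
from station import sensors,vision,job
def snap(cam,fn):
    im=vision.camera(cam); cv2.imwrite('pics/'+fn,im); return im
def ray(cam,at):
    p=vision.camera_params(cam); K=np.array(p['intrinsics'],float);R=cv2.Rodrigues(np.array(p['rvec'],float))[0];t=np.array(p['tvec'],float).ravel()
    d=R.T@np.linalg.inv(K)@np.array([at[1],at[0],1.]); return -R.T@t,d
def atz(cam,at,z):
    o,d=ray(cam,at); return o+d*(z-o[2])/d[2]
def proj(cam,P):
    p=vision.camera_params(cam); q,_=cv2.projectPoints(np.array(P,float).reshape(-1,1,3),np.array(p['rvec'],float),np.array(p['tvec'],float),np.array(p['intrinsics'],float),None); return q.reshape(-1,2)
E
python3 - <<'E'
from h import *
o=sensors.get_obs(); print({k:np.round(v,3) for k,v in o.items()})
for c in('top','scene','wrist'):
    snap(c,c+'0.png')
Z={'test_rack':0,'near_cap':.062,'near_pin':.05,'middle_cap':.062,'middle_pin':.05,'far_cap':.062,'far_pin':.05,'reject_box':0,'flux_tin':0,'gold_cap':0}
for c in('top','scene'):
  print(c,np.round(ray(c,(200,320)),3))
  for n,z in Z.items():
    for r in vision.pinpoint(n,c)[:2]: print(n,np.round(r['at'],1),round(r['confidence'],2),np.round(atz(c,r['at'],z),4))
E
```

```text
{'time_s': np.float64(0.0), 'qpos': array([-1.26 ,  0.3  ,  1.522, -0.   ,  1.321, -0.067]), 'joint_vel': array([-0.001,  0.   ,  0.   ,  0.001, -0.002, -0.001]), 'tau': array([ 2.0000e-03, -5.3180e+01, -3.5274e+01,  7.1000e-02,  2.4000e-02,
       -0.0000e+00]), 'ee_pos': array([ 0.203, -0.511,  0.404]), 'eef_rot': array([-3.14 , -0.   ,  0.378]), 'force': array([ 0.158,  0.707, -0.699]), 'moment': array([-0.005, -0.02 , -0.029]), 'grip_width': np.float64(0.094)}
top [[ 0.395  0.09   1.348]
 [ 0.052 -0.023 -0.998]]
test_rack [177.6 380. ] 0.81 [ 0.5387 -0.1438  0.    ]
near_cap [195. 420.] 0.55 [ 0.475  -0.2608  0.062 ]
near_cap [175.8 381.1] 0.5 [ 0.5378 -0.1367  0.062 ]
near_pin [206.3 410.1] 0.91 [ 0.4395 -0.2309  0.05  ]
middle_cap [177.7 382.4] 0.69 [ 0.5317 -0.1407  0.062 ]
middle_pin [185.5 376.3] 0.75 [ 0.5078 -0.1226  0.05  ]
far_cap [153.3 345.4] 0.68 [ 0.6112 -0.023   0.062 ]
far_pin [164.9 340.6] 0.6 [ 0.5756 -0.008   0.05  ]
flux_tin [176.8 167.8] 0.72 [0.5469 0.5613 0.    ]
gold_cap [230.1 458.7] 0.51 [ 0.3597 -0.4055  0.    ]
gold_cap [153.3 344.4] 0.22 [ 0.6217 -0.0251  0.    ]
scene [[-0.55  -1.064  0.745]
 [ 0.602  0.686 -0.41 ]]
test_rack [226.2 380.7] 0.75 [ 0.548  -0.1226  0.    ]
near_cap [233.7 397.2] 0.89 [ 0.4558 -0.2678  0.062 ]
near_cap [216.3 372.2] 0.59 [ 0.489  -0.1354  0.062 ]
near_pin [236.8 385.8] 0.65 [ 0.4331 -0.2429  0.05  ]
near_pin [195.5 371.3] 0.28 [ 0.6316 -0.0007  0.05  ]
middle_cap [214.7 383. ] 0.94 [ 0.5233 -0.1517  0.062 ]
middle_pin [217.2 373.5] 0.74 [ 0.5054 -0.1266  0.05  ]
far_cap [194.2 367. ] 0.56 [ 6.086e-01 -4.000e-04  6.200e-02]
far_pin [200.3 362.1] 0.81 [ 0.5766 -0.007   0.05  ]
gold_cap [197.3 371.7] 0.63 [0.7049 0.063  0.    ]
gold_cap [284.6 415.5] 0.54 [ 0.3575 -0.4176  0.    ]
```

Run:
```python
import cv2
t=cv2.imread('pics/top0.png')
cv2.imwrite('pics/top0c.png',cv2.resize(t[110:260,120:500],None,fx=2.1,fy=2.1,interpolation=cv2.INTER_CUBIC))
```

```text
(no output)
```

View pics/top0.png

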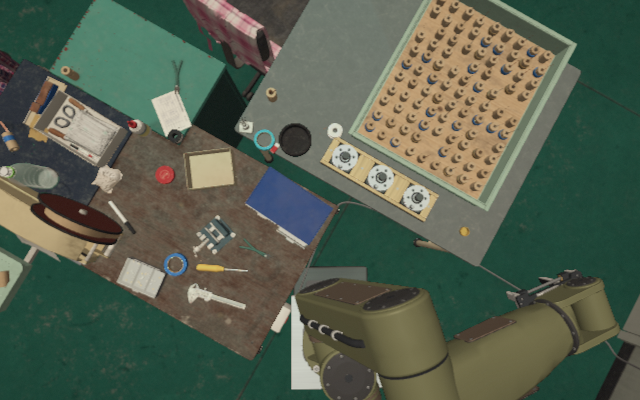

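View pics/scene0.png

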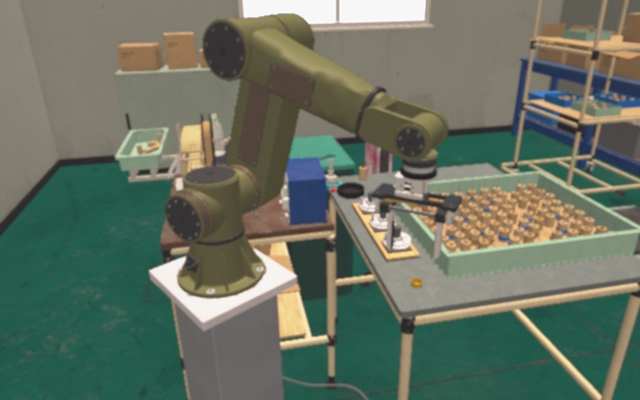

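View pics/top0c.png

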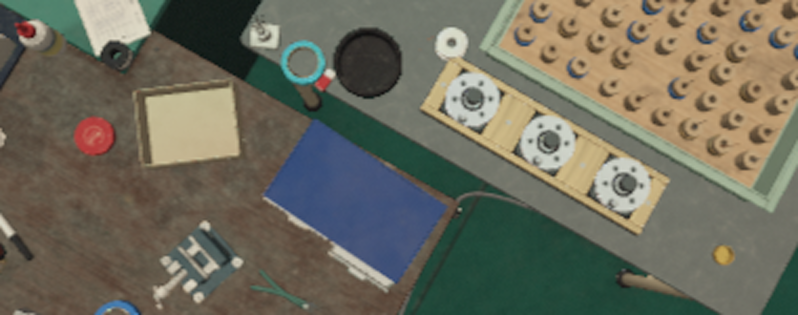

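View pics/wrist0.png

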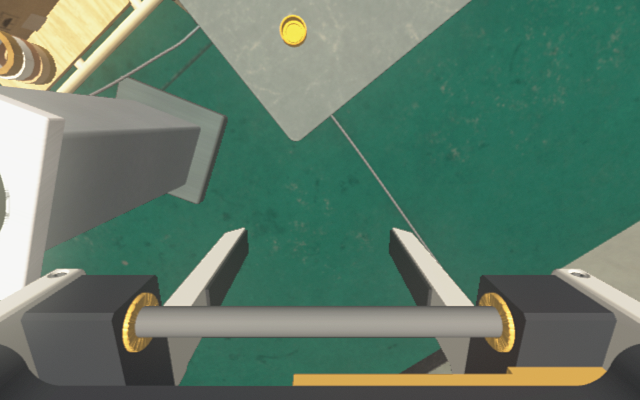

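Run:
```python
from h import *
from scipy.spatial.transform import Rotation as Ro
o=sensors.get_obs();print(o['ee_pos'],o['eef_rot'])
R=Ro.from_euler('xyz',o['eef_rot']).as_matrix()
c,d=ray('wrist',(200,320)); print('cam in tool',R.T@(c-o['ee_pos']),R.T@d, c,d)
print(vision.camera_params('wrist')['intrinsics'],vision.camera_params('top')['intrinsics'])
print(o['time_s'])
P=lambda u,v,z:np.round(atz('top',(v,u),z),3)
# carton rim corners in zoomed crop coordinates
for x,y in((134,90),(236,82),(240,156),(142,167)): print(P(120+x/2.1,110+y/2.1,.056))
for x,y in((317,121),(455,205),(400,284),(265,195)): print('drawer',P(120+x/2.1,110+y/2.1,.165))
snap('top','t1.png')
for n in('reject_box','flux_tin'):
  for r in vision.silhouettes(n,'top')[:2]:
    print(n,r['confidence'],r['at'],r['mask'].sum())
    if n=='reject_box':
      b=cv2.minAreaRect(np.argwhere(r['mask'])[:,::-1].astype(np.float32));print(b,[P(u,v,.056) for u,v in cv2.boxPoints(b)])
```

```text
[ 0.20287059 -0.51118816  0.4046729 ] [3.14158979e+00 2.97280138e-05 3.77827495e-01]
cam in tool [0.07677142 0.00133693 0.01920331] [-0.2640596   0.00719284  0.96449975] [ 0.27471987 -0.48410992  0.38546731] [-0.2428072  -0.1041108  -0.96449188]
[[290.31739573   0.         318.22529209]
 [  0.         290.31739573 200.36915916]
 [  0.           0.           1.        ]] [[404.94392262   0.         322.99962085]
 [  0.         404.94392262 197.7224829 ]
 [  0.           0.           1.        ]]
1.15
[0.617 0.492 0.056]
[0.628 0.338 0.056]
[0.515 0.332 0.056]
[0.5   0.479 0.056]
drawer [0.553 0.205 0.165]
drawer [0.434 0.014 0.165]
drawer [0.325 0.092 0.165]
drawer [0.45  0.277 0.165]
reject_box 0.9 [167.1, 207.0] 1888
((208.98463439941406, 168.87692260742188), (38.69883346557617, 50.60616683959961), 82.87498474121094) [array([0.617, 0.499, 0.056]), array([0.636, 0.341, 0.056]), array([0.513, 0.325, 0.056]), array([0.494, 0.483, 0.056])]
flux_tin 0.67 [175.4, 164.8] 254
```

arm_command(plan=[-0.2,0.7,0.98,0,-0.43,-0.2,0.7,0.98,0,-0.43,-0.2,0.7,0.98,0,-0.43,-0.2,0.7,0.98,0,-0.43,-0.2,0.7,0.98,0,-0.43,-0.2,0.7,0.98,0,-0.43,-0.2,0.7,0.98,0,-0.43,-0.2,0.7,0.98,0,-0.43,-0.2,0.7,0.98,0,-0.43,-0.2,0.7,0.98,0,-0.43,-0.2,0.7,0.98,0,-0.43,-0.2,0.7,0.98,0,-0.43,-0.2,0.7,0.98,0,-0.43,-0.2,0.7,0.98,0,-0.43,-0.2,0.7,0.98,0,-0.43])

```text
time_s: 2.8
ee_pos: [0.4824, -0.1203, 0.4047]
eef_rot: [3.142, -0.0, -0.525]
force: [0.5, -0.3, 0.2]
grip_width: 0.0564
```

Run:
```python
from h import *
o=sensors.get_obs(); print({k:np.round(v,3) for k,v in o.items()})
snap('wrist','w1.png')
Z={'near_cap':.062,'near_pin':.0495,'middle_cap':.062,'middle_pin':.0495,'far_cap':.062,'far_pin':.0495,'test_rack':0}
for n,z in Z.items():
    for r in vision.pinpoint(n,'wrist')[:2]: print(n,np.round(r['at'],1),round(r['confidence'],2),np.round(atz('wrist',r['at'],z),4))
```

```text
{'time_s': np.float64(2.8), 'qpos': array([-0.318,  0.182,  1.667, -0.   ,  1.292,  1.777]), 'joint_vel': array([ 0.008,  0.003, -0.002,  0.001,  0.001,  0.003]), 'tau': array([ 1.6300e-01, -4.5895e+01, -3.4985e+01,  1.0000e-03, -7.6000e-02,
       -1.7000e-02]), 'ee_pos': array([ 0.482, -0.12 ,  0.405]), 'eef_rot': array([ 3.142, -0.   , -0.525]), 'force': array([ 0.502, -0.262,  0.162]), 'moment': array([ 0.056,  0.008, -0.005]), 'grip_width': np.float64(0.056)}
near_pin [170.6 424.5] 0.89 [ 0.4389 -0.2394  0.0495]
middle_pin [175.3 308. ] 0.79 [ 0.5021 -0.1184  0.0495]
middle_pin [151.  562.8] 0.71 [ 0.3806 -0.386   0.0495]
far_pin [169.3 191.1] 0.83 [ 0.5762 -0.0037  0.0495]
```

View pics/w1.png

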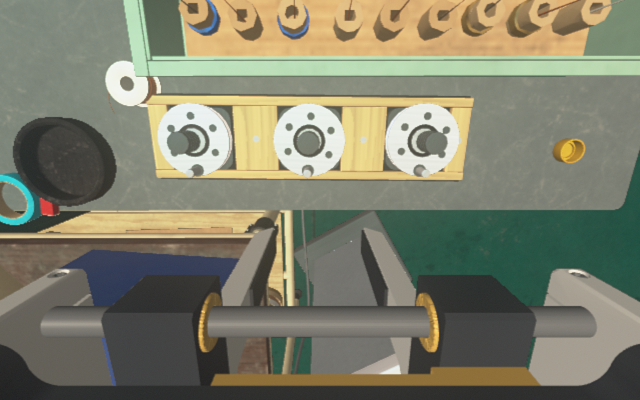

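Run:
```python
import cv2
t=cv2.imread('pics/w1.png')
cv2.imwrite('pics/w1c.png',cv2.resize(t[85:195,145:305],None,fx=5,fy=5,interpolation=cv2.INTER_CUBIC))
cv2.imwrite('pics/w1d.png',cv2.resize(t[85:195,300:480],None,fx=4.4,fy=4.4,interpolation=cv2.INTER_CUBIC))
```

```text
(no output)
```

View pics/w1c.png

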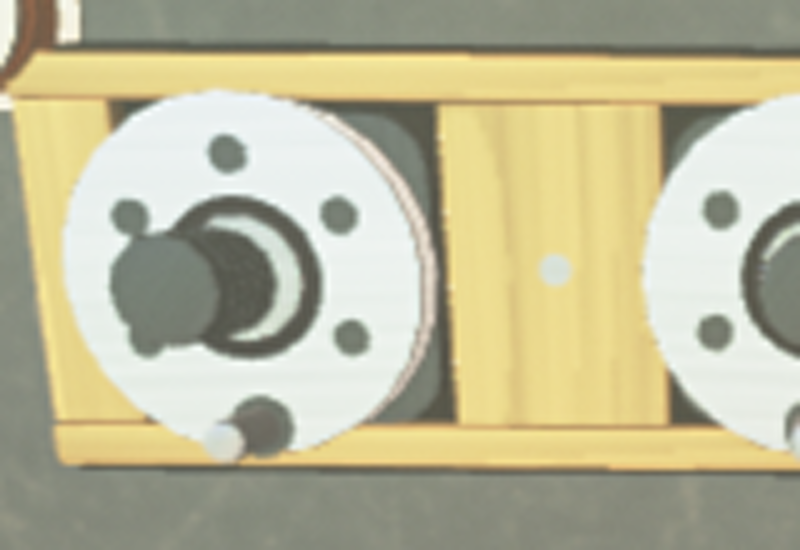

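View pics/w1d.png

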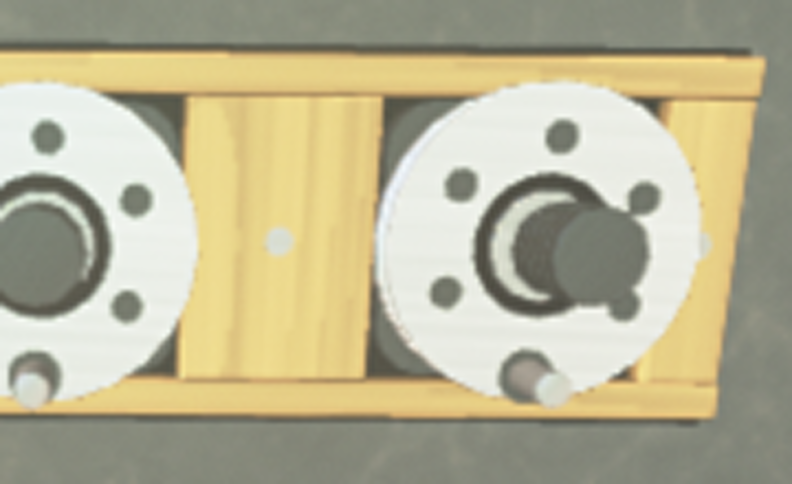

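Run:
```python
from h import *
A=lambda x,y:(85+(y+.5)/5-.5,145+(x+.5)/5-.5)
B=lambda x,y:(85+(y+.5)/4.4-.5,300+(x+.5)/4.4-.5)
D={'far':(A(163,288),A(223,440),A(245,272)),'mid':(B(37,248),B(32,390),None),'near':(B(602,256),B(553,390),B(540,242))}
W={}
for n,(c,p,w) in D.items():
    c=atz('wrist',c,.078);p=atz('wrist',p,.061);W[n]=c
    d=(p-c)[:2];print(n,c.round(4),p.round(4),'r',np.hypot(*d).round(4),'ang',np.degrees(np.arctan2(d[1],d[0])).round(1), None if w is None else atz('wrist',w,.038).round(4))
d=W['far']-W['near'];print(np.hypot(d[0],d[1]),np.degrees(np.arctan2(d[1],d[0])))
d=W['far']-W['mid'];print(np.hypot(d[0],d[1]))
# rack corners z .012
R=[atz('wrist',q,.012)[:2] for q in (A(37,50),A(65,465),B(717,417),B(765,57))]
print(np.round(R,4),np.mean(R,0))
d=R[3]-R[0];print(np.degrees(np.arctan2(d[1],d[0])),np.hypot(*d)); d=R[2]-R[1];print(np.degrees(np.arctan2(d[1],d[0])),np.hypot(*d))
```

```text
far [ 0.6042 -0.0213  0.078 ] [ 0.5734 -0.0048  0.061 ] r 0.035 ang 151.9 [ 0.6047 -0.0223  0.038 ]
mid [ 0.5374 -0.14    0.078 ] [ 0.5065 -0.1197  0.061 ] r 0.037 ang 146.7 None
near [ 0.4691 -0.255   0.078 ] [ 0.4398 -0.2357  0.061 ] r 0.0351 ang 146.6 [ 0.4702 -0.2546  0.038 ]
0.26992609597284567 59.96669931947189
0.1361854146464138
[[ 6.767e-01  2.000e-04]
 [ 5.922e-01  5.820e-02]
 [ 3.914e-01 -2.861e-01]
 [ 4.791e-01 -3.365e-01]] [ 0.5348297  -0.14106218]
-120.40065909439943 0.39035860429077873
-120.2470543488351 0.39857670407454565
```

Run:
```python
from h import *
a,d=ray('top',(209,488));b,e=ray('scene',(269,455))
s=np.linalg.lstsq(np.c_[d,-e],b-a,rcond=None)[0];print(a+d*s[0],b+e*s[1])
for q in((72,639),(73,150),(58,150)):
  print([atz('wrist',q,z).round(3) for z in(.0,.06,.1)])
```

```text
[ 0.42820196 -0.48559605  0.04941272] [ 0.43066126 -0.48827742  0.0506635 ]
[array([ 0.403, -0.53 ,  0.   ]), array([ 0.426, -0.472,  0.06 ]), array([ 0.441, -0.434,  0.1  ])]
[array([ 0.702, -0.008,  0.   ]), array([ 0.678, -0.032,  0.06 ]), array([ 0.662, -0.047,  0.1  ])]
[array([ 0.715, -0.019,  0.   ]), array([ 0.689, -0.041,  0.06 ]), array([ 0.672, -0.055,  0.1  ])]
```

arm_command(plan=[-0.2,-0.0335,-0.337,-0.1,0.43,-0.2,-0.0335,-0.337,-0.1,0.43,-0.2,-0.0335,-0.337,-0.1,0.43,-0.2,-0.0335,-0.337,-0.1,0.43,-0.2,-0.0335,-0.337,-0.1,0.43,-0.2,-0.0335,-0.337,-0.1,0.43,-0.2,-0.0335,-0.337,-0.1,0.43,-0.2,-0.0335,-0.337,-0.1,0.43,-0.2,-0.0335,-0.337,-0.1,0.43])

```text
time_s: 4.1
ee_pos: [0.4695, -0.254, 0.3646]
eef_rot: [3.142, 0.0, 0.376]
force: [-0.3, -0.1, -0.3]
grip_width: 0.0565
```

arm_command(plan=[-0.2,-0.001,-0.002,-0.1,0,-0.2,-0.001,-0.002,-0.2,0,-0.2,-0.001,-0.002,-0.26,0,-0.2,-0.001,-0.002,-0.29,0,-0.2,-0.001,-0.002,-0.296,0,-0.2,-0.001,-0.002,-0.296,0,-0.2,-0.001,-0.002,-0.296,0])

```text
time_s: 4.8
ee_pos: [0.4694, -0.255, 0.2476]
eef_rot: [3.14, -0.001, 0.378]
force: [-0.2, 0.2, -0.1]
grip_width: 0.0559
```

Run:
```python
from h import *
o=sensors.get_obs(); print({k:np.round(o[k],3) for k in('ee_pos','eef_rot','force','moment')})
im=snap('wrist','w2.png')
```

```text
{'ee_pos': array([ 0.469, -0.255,  0.248]), 'eef_rot': array([ 3.14e+00, -1.00e-03,  3.78e-01]), 'force': array([-0.205,  0.231, -0.1  ]), 'moment': array([ 0.023,  0.049, -0.056])}
```

View pics/w2.png

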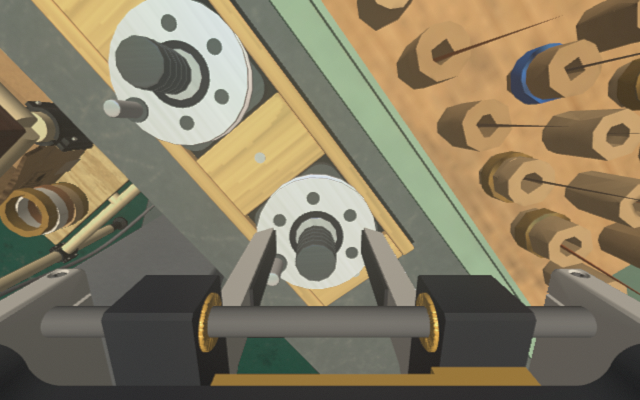

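arm_command(plan=[-0.2,0,0,0,0.025,-0.2,0,0,0,0.05,-0.2,0,0,0,0.075,-0.2,0,0,0,0.1,-0.2,0,0,0,0.125,-0.2,0,0,0,0.15,-0.2,0,0,0,0.175,-0.2,0,0,0,0.2,-0.2,0,0,0,0.225,-0.2,0,0,0,0.25])

```text
time_s: 5.85
ee_pos: [0.4693, -0.2549, 0.2473]
eef_rot: [3.14, -0.0, 0.903]
force: [0.6, 0.0, -0.7]
grip_width: 0.0563
```

```bash
cat > s.py <<'E'
from h import *
o=sensors.get_obs(); print({k:np.round(o[k],3) for k in('time_s','ee_pos','eef_rot','force','moment','tau')})
E
python3 s.py
```

```text
{'time_s': np.float64(5.85), 'ee_pos': array([ 0.469, -0.255,  0.247]), 'eef_rot': array([ 3.14 , -0.   ,  0.903]), 'force': array([ 0.59 ,  0.028, -0.651]), 'moment': array([ 0.048, -0.079, -0.029]), 'tau': array([-1.4000e-01, -5.5313e+01, -2.8903e+01, -5.0000e-03,  5.5000e-02,
        1.0890e+00])}
```

arm_command(plan=[-0.2,0,0,0,0.03,-0.2,0,0,0,0.06,-0.2,0,0,0,0.09,-0.2,0,0,0,0.12,-0.2,0,0,0,0.15,-0.2,0,0,0,0.18,-0.2,0,0,0,0.21,-0.2,0,0,0,0.24,-0.2,0,0,0,0.27,-0.2,0,0,0,0.3])

```text
time_s: 6.85
ee_pos: [0.4692, -0.2549, 0.2473]
eef_rot: [3.14, 0.001, 1.532]
force: [-0.2, 1.4, 0.5]
grip_width: 0.0559
```

```bash
python3 s.py; python3 -c "
from h import *
snap('wrist','w3.png')"
```

```text
{'time_s': np.float64(6.85), 'ee_pos': array([ 0.469, -0.255,  0.247]), 'eef_rot': array([3.140e+00, 1.000e-03, 1.532e+00]), 'force': array([-0.152,  1.393,  0.533]), 'moment': array([ 0.029, -0.09 ,  0.047]), 'tau': array([ -0.232, -55.293, -28.93 ,  -0.058,   0.065,   1.308])}
```

View pics/w3.png

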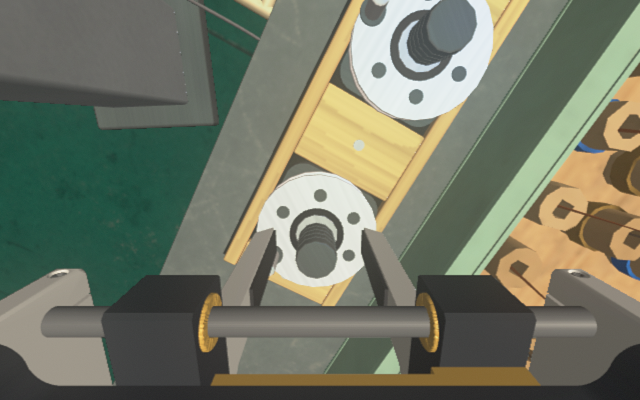

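```bash
python3 -c "
import cv2
for n in ('w2','w3'):
  t=cv2.imread('pics/%s.png'%n)
  cv2.imwrite('pics/%sc.png'%n,cv2.resize(t[165:315,230:400],None,fx=4,fy=4,interpolation=cv2.INTER_CUBIC))"
```

```text
(no output)
```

View pics/w2c.png

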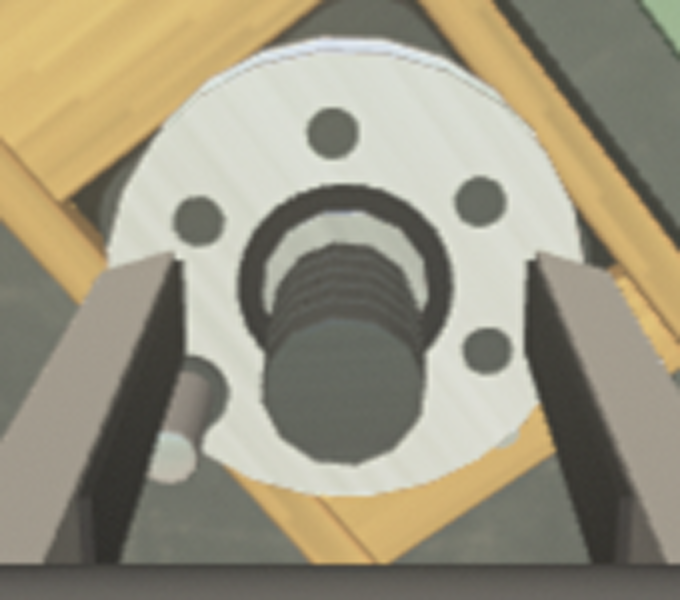

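View pics/w3c.png

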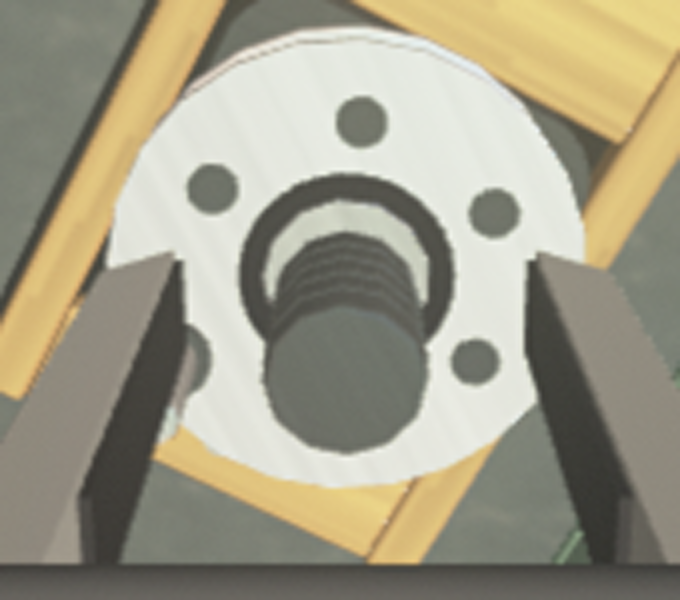

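arm_command(plan=[-0.2,0,0,0,0.03,-0.2,0,0,0,0.06,-0.2,0,0,0,0.09,-0.2,0,0,0,0.12,-0.2,0,0,0,0.15])

```text
time_s: 7.4
ee_pos: [0.4692, -0.2548, 0.247]
eef_rot: [3.141, 0.001, 1.845]
force: [-0.8, -0.3, 0.8]
grip_width: 0.0566
```

```bash
python3 s.py
```

```text
{'time_s': np.float64(7.4), 'ee_pos': array([ 0.469, -0.255,  0.247]), 'eef_rot': array([3.141e+00, 1.000e-03, 1.845e+00]), 'force': array([-0.774, -0.276,  0.786]), 'moment': array([ 0.069, -0.139, -0.031]), 'tau': array([-2.3800e-01, -5.5308e+01, -2.8983e+01, -7.4000e-02,  4.2000e-02,
        1.3080e+00])}
```

arm_command(plan=[-0.2,0,0,0,0.03,-0.2,0,0,0,0.06,-0.2,0,0,0,0.09,-0.2,0,0,0,0.12])

```text
time_s: 7.8
ee_pos: [0.4692, -0.2549, 0.247]
eef_rot: [3.141, 0.001, 2.096]
force: [-0.6, 0.7, -0.1]
grip_width: 0.0563
```

```bash
python3 s.py
```

```text
{'time_s': np.float64(7.8), 'ee_pos': array([ 0.469, -0.255,  0.247]), 'eef_rot': array([3.141e+00, 1.000e-03, 2.096e+00]), 'force': array([-0.596,  0.7  , -0.054]), 'moment': array([ 0.065, -0.159,  0.033]), 'tau': array([-2.2900e-01, -5.5320e+01, -2.9039e+01, -8.2000e-02,  1.9000e-02,
        1.3080e+00])}
```

arm_command(plan=[-0.2,0,0,0,0.03,-0.2,0,0,0,0.06,-0.2,0,0,0,0.09,-0.2,0,0,0,0.12])

```text
time_s: 8.2
ee_pos: [0.4692, -0.2548, 0.247]
eef_rot: [3.141, 0.001, 2.348]
force: [0.3, 0.6, -0.4]
grip_width: 0.0564
```

```bash
python3 s.py; python3 -c "
from h import *
snap('wrist','w4.png')"
```

```text
{'time_s': np.float64(8.2), 'ee_pos': array([ 0.469, -0.255,  0.247]), 'eef_rot': array([3.141e+00, 1.000e-03, 2.348e+00]), 'force': array([ 0.339,  0.643, -0.417]), 'moment': array([ 0.056, -0.112, -0.023]), 'tau': array([-1.9600e-01, -5.5337e+01, -2.9094e+01, -8.4000e-02, -5.0000e-03,
        1.3080e+00])}
```

View pics/w4.png

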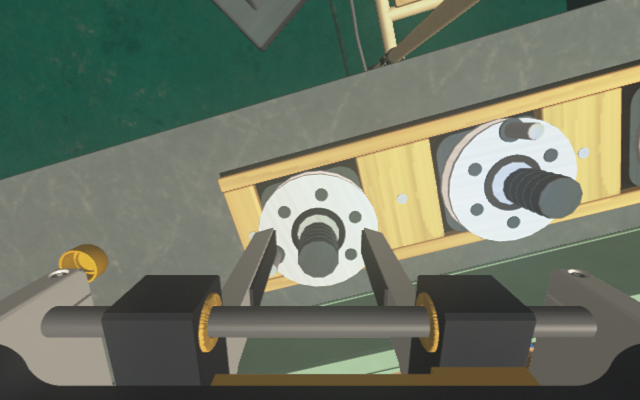

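arm_command(plan=[-0.2,0,0,0.0,-0.02,-0.2,0,0,0.1,-0.02,-0.2,0,0,0.2,-0.05,-0.2,0.1705,0.287,0.2,-0.354,-0.2,0.1705,0.287,0.2,-0.354,-0.2,0.1705,0.287,0.2,-0.354,-0.2,0.1705,0.287,0.2,-0.354,-0.2,0.1705,0.287,0.2,-0.354,-0.2,0.1705,0.287,0.2,-0.354,-0.2,0.1705,0.287,0.1,-0.354,-0.2,0.1705,0.287,0.05,-0.354,-0.2,0.1705,0.287,0.05,-0.354])

```text
time_s: 9.45
ee_pos: [0.5367, -0.1401, 0.2641]
eef_rot: [-3.138, -0.001, 1.606]
force: [-0.7, 0.2, 0.6]
grip_width: 0.0564
```

```bash
python3 s.py; python3 -c "
from h import *
snap('wrist','w5.png')"
```

```text
{'time_s': np.float64(9.45), 'ee_pos': array([ 0.537, -0.14 ,  0.264]), 'eef_rot': array([-3.138e+00, -1.000e-03,  1.606e+00]), 'force': array([-0.713,  0.167,  0.566]), 'moment': array([-0.005, -0.056,  0.016]), 'tau': array([ 5.7000e-02, -5.6072e+01, -2.9464e+01,  5.6000e-02, -8.1700e-01,
        1.0000e-03])}
```

View pics/w5.png

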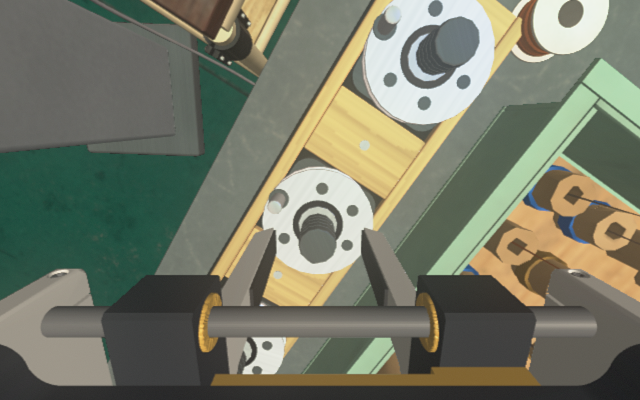

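arm_command(plan=[-0.2,0,0,-0.03,0,-0.2,0,0,-0.043,0,-0.2,0,0,-0.043,0,-0.2,0,0,-0.043,-0.03,-0.2,0,0,-0.043,-0.06,-0.2,0,0,-0.043,-0.09,-0.2,0,0,-0.043,-0.12,-0.2,0,0,-0.043,-0.15,-0.2,0,0,-0.043,-0.18,-0.2,0,0,-0.043,-0.21])

```text
time_s: 10.5
ee_pos: [0.5371, -0.1402, 0.2495]
eef_rot: [-3.141, 0.001, 1.163]
force: [-3.7, -2.3, 1.1]
grip_width: 0.0564
```

```bash
python3 s.py
```

```text
{'time_s': np.float64(10.5), 'ee_pos': array([ 0.537, -0.14 ,  0.25 ]), 'eef_rot': array([-3.141e+00,  1.000e-03,  1.163e+00]), 'force': array([-3.731, -2.294,  1.11 ]), 'moment': array([-0.382,  0.691,  0.09 ]), 'tau': array([  1.565, -57.736, -30.73 ,   0.846,  -0.776,  -1.17 ])}
```

arm_command(plan=[-0.2,0,0,0,-0.03,-0.2,0,0,0,-0.06,-0.2,0,0,0,-0.09,-0.2,0,0,0,-0.12])

```text
time_s: 10.9
ee_pos: [0.5371, -0.1402, 0.2495]
eef_rot: [-3.141, 0.001, 0.912]
force: [-4.5, -0.7, 0.9]
grip_width: 0.0563
```

```bash
python3 s.py; python3 -c "
from h import *
snap('wrist','w6.png')"
```

```text
{'time_s': np.float64(10.9), 'ee_pos': array([ 0.537, -0.14 ,  0.249]), 'eef_rot': array([-3.141e+00,  1.000e-03,  9.120e-01]), 'force': array([-4.525, -0.661,  0.941]), 'moment': array([-0.156,  0.764,  0.125]), 'tau': array([  1.064, -57.811, -31.073,   0.651,  -0.973,  -1.171])}
```

View pics/w6.png

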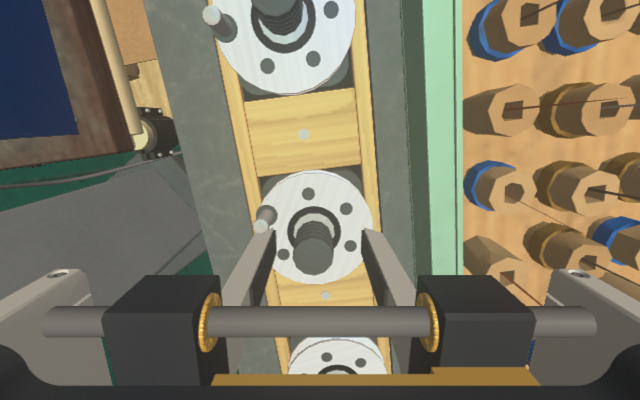

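arm_command(plan=[-0.2,0,0,0,-0.03,-0.2,0,0,0,-0.06,-0.2,0,0,0,-0.09,-0.2,0,0,0,-0.12,-0.2,0,0,0,-0.15,-0.2,0,0,0,-0.18,-0.2,0,0,0,-0.21,-0.2,0,0,0,-0.24,-0.2,0,0,0,-0.27,-0.2,0,0,0,-0.3])

```text
time_s: 11.95
ee_pos: [0.5371, -0.1402, 0.2494]
eef_rot: [3.141, 0.001, 0.285]
force: [-3.7, -2.1, 1.3]
grip_width: 0.0563
```

arm_command(plan=[-0.2,0,0,0,-0.03,-0.2,0,0,0,-0.06,-0.2,0,0,0,-0.09,-0.2,0,0,0,-0.12,-0.2,0,0,0,-0.15,-0.2,0,0,0,-0.18,-0.2,0,0,0,-0.21,-0.2,0,0,0,-0.24,-0.2,0,0,0,-0.27,-0.2,0,0,0,-0.3,-0.2,0,0,0,-0.33])

```text
time_s: 13.05
ee_pos: [0.5368, -0.1403, 0.2492]
eef_rot: [3.141, 0.002, -0.406]
force: [-8.2, -3.1, 2.0]
grip_width: 0.0565
```

```bash
python3 s.py; python3 -c "
from h import *
snap('wrist','w7.png')"
```

```text
{'time_s': np.float64(13.05), 'ee_pos': array([ 0.537, -0.14 ,  0.249]), 'eef_rot': array([ 3.141e+00,  2.000e-03, -4.060e-01]), 'force': array([-8.222, -3.053,  2.03 ]), 'moment': array([-0.286,  1.448,  0.171]), 'tau': array([  2.222, -58.154, -32.615,   1.096,  -1.788,  -1.157])}
```

View pics/w7.png

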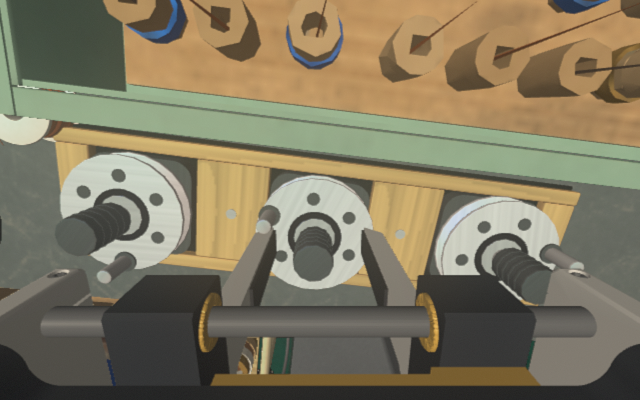

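arm_command(plan=[-0.2,0,0,0,0.02,-0.2,0,0,0,0.04,-0.2,0,0,0,0.04])

```text
time_s: 13.4
ee_pos: [0.5374, -0.14, 0.2495]
eef_rot: [-3.141, -0.001, -0.32]
force: [-0.0, 0.6, -0.1]
grip_width: 0.0565
```

```bash
python3 s.py
```

```text
{'time_s': np.float64(13.4), 'ee_pos': array([ 0.537, -0.14 ,  0.25 ]), 'eef_rot': array([-3.141e+00, -1.000e-03, -3.200e-01]), 'force': array([-0.019,  0.569, -0.147]), 'moment': array([0.034, 0.005, 0.035]), 'tau': array([-2.4000e-02, -5.7958e+01, -2.9636e+01,  1.1000e-02, -7.3000e-02,
       -7.8900e-01])}
```

arm_command(plan=[-0.2,0,0,0.1,0,-0.2,0,0,0.2,0,-0.2,0.167,0.297,0.2,0.377,-0.2,0.167,0.297,0.2,0.377,-0.2,0.167,0.297,0.2,0.377,-0.2,0.167,0.297,0.2,0.377,-0.2,0.167,0.297,0.2,0.377,-0.2,0.167,0.297,0.2,0.377,-0.2,0.167,0.297,0.2,0.377,-0.2,0.167,0.297,0.1,0.377,-0.2,0.167,0.297,0.05,0.377,-0.2,0.167,0.297,0.05,0.377])

```text
time_s: 14.6
ee_pos: [0.6036, -0.0212, 0.2665]
eef_rot: [-3.139, 0.004, 0.466]
force: [-0.3, -0.5, 0.3]
grip_width: 0.0566
```

```bash
python3 s.py; python3 -c "
from h import *
snap('wrist','w8.png')"
```

```text
{'time_s': np.float64(14.6), 'ee_pos': array([ 0.604, -0.021,  0.266]), 'eef_rot': array([-3.139,  0.004,  0.466]), 'force': array([-0.317, -0.541,  0.275]), 'moment': array([0.039, 0.011, 0.003]), 'tau': array([ 9.0000e-03, -6.2893e+01, -3.1038e+01,  4.8000e-02, -8.6100e-01,
        3.0000e-03])}
```

View pics/w8.png

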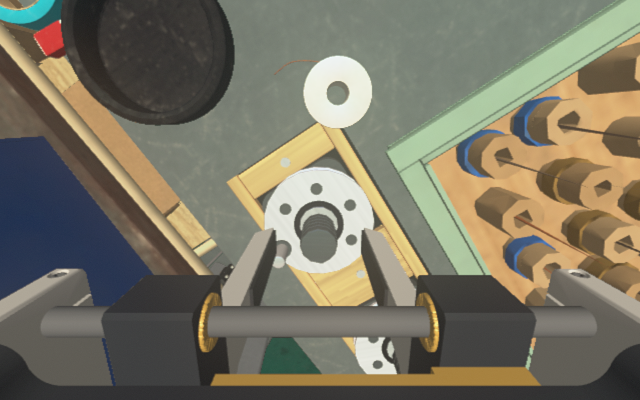

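arm_command(plan=[-0.2,0.001,0,-0.03,0,-0.2,0.001,0,-0.045,0,-0.2,0.001,0,-0.045,0,-0.2,0.001,0,-0.045,0.03,-0.2,0.001,0,-0.045,0.06,-0.2,0.001,0,-0.045,0.09,-0.2,0.001,0,-0.045,0.12,-0.2,0.001,0,-0.045,0.15,-0.2,0.001,0,-0.045,0.18,-0.2,0.001,0,-0.045,0.21,-0.2,0.001,0,-0.045,0.24,-0.2,0.001,0,-0.045,0.27])

```text
time_s: 15.85
ee_pos: [0.6046, -0.0212, 0.2517]
eef_rot: [3.141, -0.0, 1.036]
force: [0.2, -0.0, 0.4]
grip_width: 0.0567
```

arm_command(plan=[-0.2,0,0,0,0.03,-0.2,0,0,0,0.06,-0.2,0,0,0,0.09,-0.2,0,0,0,0.12,-0.2,0,0,0,0.15,-0.2,0,0,0,0.18])

```text
time_s: 16.45
ee_pos: [0.6046, -0.0212, 0.2517]
eef_rot: [3.141, -0.0, 1.413]
force: [0.8, 1.7, 0.2]
grip_width: 0.0563
```

arm_command(plan=[-0.2,0,0,0,0.03,-0.2,0,0,0,0.06,-0.2,0,0,0,0.09,-0.2,0,0,0,0.12,-0.2,0,0,0,0.15,-0.2,0,0,0,0.18])

```text
time_s: 17.05
ee_pos: [0.6046, -0.0212, 0.2517]
eef_rot: [3.141, 0.0, 1.79]
force: [0.0, 0.4, 0.2]
grip_width: 0.0562
```

arm_command(plan=[-0.2,0,0,0,0.03,-0.2,0,0,0,0.06,-0.2,0,0,0,0.09,-0.2,0,0,0,0.12,-0.2,0,0,0,0.15,-0.2,0,0,0,0.18,-0.2,0,0,0,0.21,-0.2,0,0,0,0.24,-0.2,0,0,0,0.27,-0.2,0,0,0,0.3,-0.2,0,0,0,0.3])

```text
time_s: 18.15
ee_pos: [0.6046, -0.0212, 0.2516]
eef_rot: [3.141, 0.001, 2.416]
force: [-0.4, -0.5, -0.8]
grip_width: 0.0563
```

```bash
python3 s.py; python3 -c "
from h import *
snap('wrist','w9.png')"
```

```text
{'time_s': np.float64(18.15), 'ee_pos': array([ 0.605, -0.021,  0.252]), 'eef_rot': array([3.141e+00, 1.000e-03, 2.416e+00]), 'force': array([-0.384, -0.514, -0.752]), 'moment': array([ 0.023, -0.104,  0.034]), 'tau': array([ 2.5000e-02, -6.3943e+01, -3.0835e+01,  3.6000e-02,  7.5000e-02,
       -1.1900e+00])}
```

View pics/w9.png

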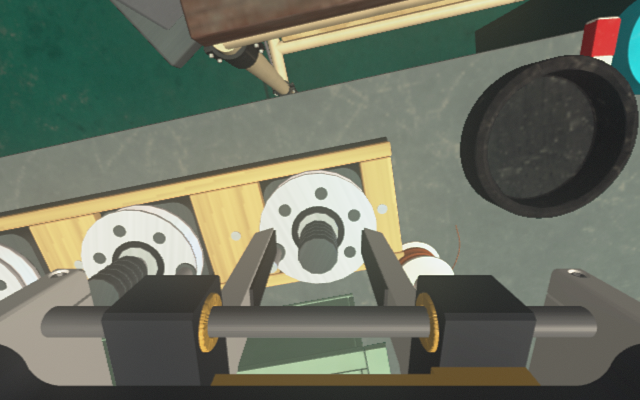

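arm_command(plan=[-0.2,0,0,0,-0.02,-0.2,0,0,0.1,-0.02,-0.2,0,0,0.2,-0.02,-0.2,-0.293,-0.42,0.37,-0.778,-0.2,-0.293,-0.42,0.37,-0.778,-0.2,-0.293,-0.42,0.37,-0.778,-0.2,-0.293,-0.42,0.37,-0.778,-0.2,-0.293,-0.42,0.37,-0.778,-0.2,-0.293,-0.42,0.37,-0.778,-0.2,-0.293,-0.42,0.37,-0.778,-0.2,-0.293,-0.42,0.37,-0.778,-0.2,-0.293,-0.42,0.37,-0.778,-0.2,-0.293,-0.42,0.37,-0.778,-0.2,-0.293,-0.42,0.37,-0.778,-0.2,-0.293,-0.42,0.37,-0.778,-0.2,-0.293,-0.42,0.37,-0.778])

```text
time_s: 19.8
ee_pos: [0.4872, -0.1892, 0.3992]
eef_rot: [3.141, -0.0, 0.788]
force: [-0.1, 0.0, 0.1]
grip_width: 0.0564
```

```bash
python3 s.py; python3 -c "
from h import *
t=snap('wrist','w10.png')
cv2.imwrite('pics/w10c.png',cv2.resize(t[0:260,140:480],None,fx=2.3,fy=2.3,interpolation=cv2.INTER_CUBIC))
t=snap('top','t2.png')
cv2.imwrite('pics/t2c.png',cv2.resize(t[140:220,170:300],None,fx=6,fy=6,interpolation=cv2.INTER_CUBIC))
"
```

```text
{'time_s': np.float64(19.8), 'ee_pos': array([ 0.487, -0.189,  0.399]), 'eef_rot': array([ 3.141, -0.   ,  0.788]), 'force': array([-0.131,  0.029,  0.088]), 'moment': array([ 0.035, -0.027, -0.009]), 'tau': array([-7.0000e-03, -4.9571e+01, -3.4970e+01,  7.2000e-02, -9.0000e-03,
        3.1500e-01])}
```

View pics/w10c.png

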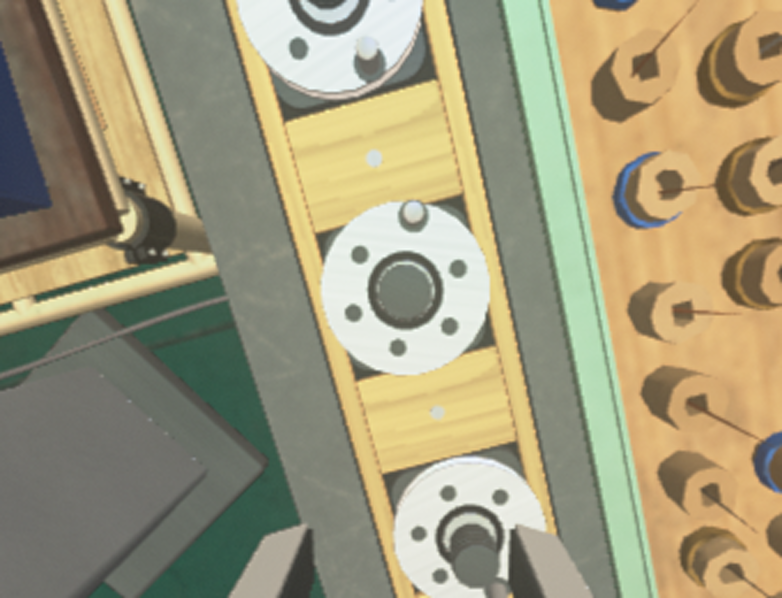

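View pics/t2c.png

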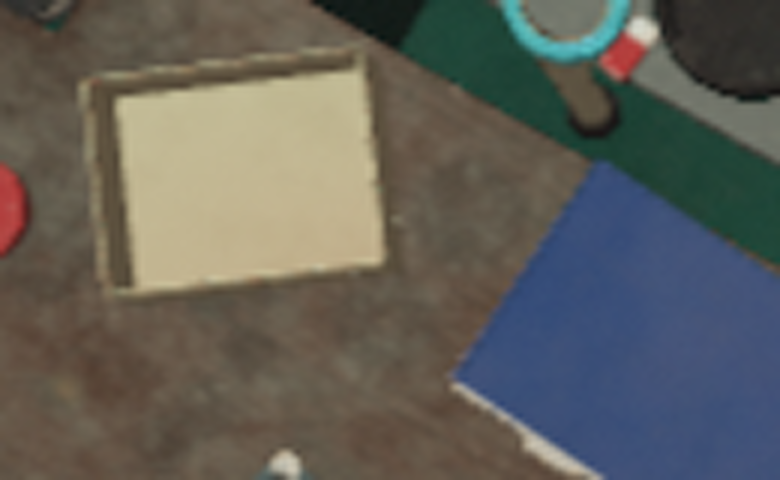

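Run:
```python
from h import *
f=lambda x,y:((y+.5)/2.3-.5,140+(x+.5)/2.3-.5)
c=atz('wrist',f(405,291),.078);p=atz('wrist',f(413,213),.061);d=p-c
print('mid',c,p,np.hypot(d[0],d[1]),np.degrees(np.arctan2(d[1],d[0])))
p=atz('wrist',f(368,48),.061);print('far pin',p,'near pin',atz('wrist',f(497,585),.061))
g=lambda x,y:(140+(y+.5)/6-.5,170+(x+.5)/6-.5)
Q=np.array([atz('top',g(*q),.056)[:2] for q in((80,82),(365,50),(387,265),(108,297))]);print(Q.round(4),Q.mean(0))
F=np.array([atz('top',g(*q),.002)[:2] for q in((365,68),(387,262),(130,288),(116,95))]);print('floor vis',F.round(4))
print([np.hypot(*(Q[i]-Q[i-1])).round(3) for i in range(4)],cv2.minAreaRect(Q.astype(np.float32)*1000))
for a,b in((1,0),(2,3),(3,0),(2,1)): e=Q[b]-Q[a];print(np.degrees(np.arctan2(e[1],e[0])).round(1))
```

```text
mid [ 0.53627301 -0.13839053  0.078     ] [ 0.56250696 -0.11701949  0.061     ] 0.03383698862587901 39.167404688578586
far pin [ 0.59525041 -0.05693978  0.061     ] near pin [ 0.46496275 -0.27771066  0.061     ]
[[0.6156 0.4949]
 [0.6319 0.3447]
 [0.5167 0.3328]
 [0.501  0.4793]] [0.56629355 0.41292848]
floor vis [[0.6317 0.3553]
 [0.5235 0.343 ]
 [0.5103 0.4836]
 [0.6174 0.4921]]
[np.float64(0.116), np.float64(0.151), np.float64(0.116), np.float64(0.147)] ((566.1935424804688, 413.5623474121094), (115.7181167602539, 151.1273956298828), 6.183658123016357)
96.2
96.1
7.8
5.9
```

arm_command(plan=[-0.2,0.1245,0.1255,-0.1,0,-0.2,0.1245,0.1255,-0.15,0,-0.2,0.1245,0.1255,-0.2,0,-0.2,0.1245,0.1255,-0.2,0,-0.2,0.1245,0.1255,-0.2,0,-0.2,0.1245,0.1255,-0.28,0,-0.2,0.1245,0.1255,-0.34,0,-0.2,0.1245,0.1255,-0.37,0,-0.2,0.1245,0.1255,-0.382,0,-0.2,0.1245,0.1255,-0.382,0,-0.2,0.1245,0.1255,-0.382,0])

```text
time_s: 21.0
ee_pos: [0.5374, -0.1392, 0.2476]
eef_rot: [3.14, -0.001, 0.786]
force: [0.4, 0.0, -0.2]
grip_width: 0.0564
```

```bash
python3 s.py; python3 -c "
from h import *
t=snap('wrist','w11.png')"
```

```text
{'time_s': np.float64(21.0), 'ee_pos': array([ 0.537, -0.139,  0.248]), 'eef_rot': array([ 3.14e+00, -1.00e-03,  7.86e-01]), 'force': array([ 0.433,  0.028, -0.202]), 'moment': array([ 0.021, -0.019, -0.001]), 'tau': array([-7.5000e-02, -5.7260e+01, -2.9173e+01,  6.0000e-02, -3.1000e-02,
       -4.0000e-03])}
```

View pics/w11.png

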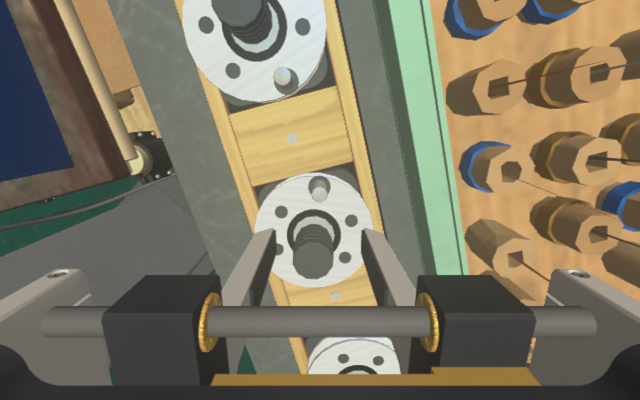

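arm_command(newtons=40, plan=[1,0,0,-0.005,0,1,0,0,-0.005,0,1,0,0,-0.005,0,1,0,0,-0.005,0,1,0,0,-0.005,0,1,0,0,-0.005,0,1,0,0,-0.005,0,1,0,0,-0.005,0])

```text
time_s: 21.85
ee_pos: [0.5368, -0.1386, 0.2443]
eef_rot: [-3.14, 0.001, 0.786]
force: [-5.4, 4.8, 5.2]
grip_width: 0.0234
```

arm_command(plan=[1,0,0,0.03,0,1,0,0,0.08,0,1,0,0,0.15,0,1,0,0,0.23,0,1,0,0,0.31,0,1,0,0,0.39,0,1,0,0,0.47,0,1,0,0,0.53,0,1,0,0,0.56,0,1,0,0,0.56,0,1,0,0,0.56,0,1,0,0,0.56,0])

```text
time_s: 23.05
ee_pos: [0.5371, -0.139, 0.4665]
eef_rot: [-3.139, 0.001, 0.786]
force: [-0.1, -0.7, -10.0]
grip_width: 0.0234
```

```bash
python3 s.py; python3 -c "
from h import *
t=snap('wrist','w12.png')"
```

```text
{'time_s': np.float64(23.05), 'ee_pos': array([ 0.537, -0.139,  0.467]), 'eef_rot': array([-3.139e+00,  1.000e-03,  7.860e-01]), 'force': array([-0.075, -0.735, -9.979]), 'moment': array([-0.057, -0.075, -0.027]), 'tau': array([ 8.0000e-03, -5.8829e+01, -4.1201e+01,  7.6000e-02, -1.7000e-02,
       -0.0000e+00])}
```

View pics/w12.png

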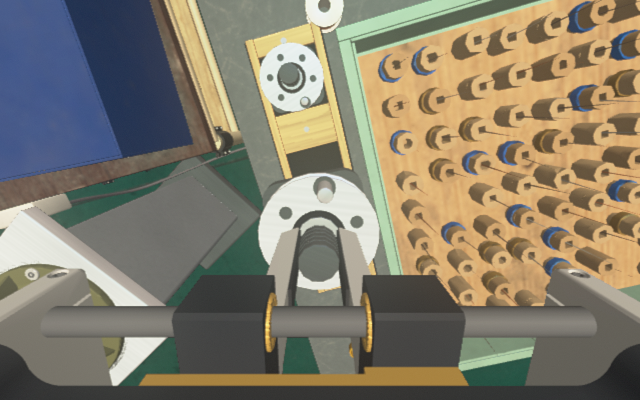

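arm_command(plan=[1,0,0.05,0,0.01,1,0,0.125,0,0.03,1,0.01,0.21,0,0.05,1,0.01,0.3,0,0.07,1,0.02,0.39,0,0.09,1,0.02,0.48,0,0.11,1,0.03,0.57,0,0.13,1,0.03,0.66,0,0.15,1,0.04,0.75,0,0.17,1,0.04,0.84,0,0.19])

```text
time_s: 24.1
ee_pos: [0.5532, 0.1985, 0.4672]
eef_rot: [-3.141, 0.001, 1.186]
force: [-0.1, -0.4, -9.7]
grip_width: 0.0235
```

arm_command(plan=[1,0.01,0.08,0,0.02,1,0.015,0.17,0,0.04,1,0.02,0.26,0,0.06,1,0.025,0.35,0,0.08,1,0.03,0.44,0,0.1,1,0.03,0.5,0,0.112,1,0.03,0.53,0,0.112,1,0.03,0.54,0,0.112,1,0.03,0.54,0,0.112,1,0.03,0.54,0,0.112])

```text
time_s: 25.1
ee_pos: [0.5654, 0.412, 0.4683]
eef_rot: [3.142, 0.0, 1.417]
force: [0.4, -0.4, -8.4]
grip_width: 0.0233
```

```bash
python3 s.py; python3 -c "
from h import *
t=snap('wrist','w13.png')
t=snap('top','t3.png')
cv2.imwrite('pics/t3c.png',t[100:260,120:320].repeat(3,0).repeat(3,1))"
```

```text
{'time_s': np.float64(25.1), 'ee_pos': array([0.565, 0.412, 0.468]), 'eef_rot': array([3.142, 0.   , 1.417]), 'force': array([ 0.358, -0.357, -8.359]), 'moment': array([-0.049, -0.069,  0.006]), 'tau': array([ 9.0000e-01, -7.8848e+01, -4.1655e+01,  1.2100e-01, -4.8000e-02,
        1.9000e-02])}
```

View pics/w13.png

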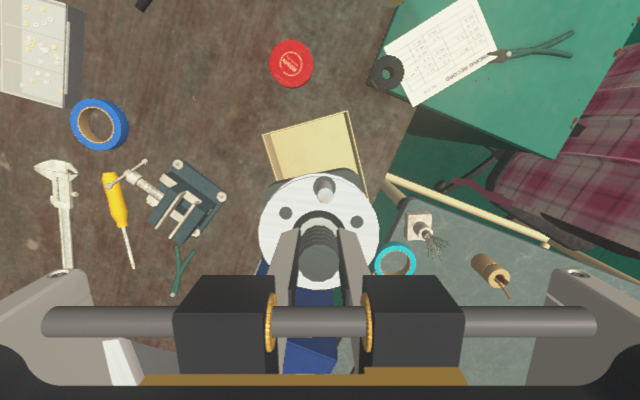

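View pics/t3c.png

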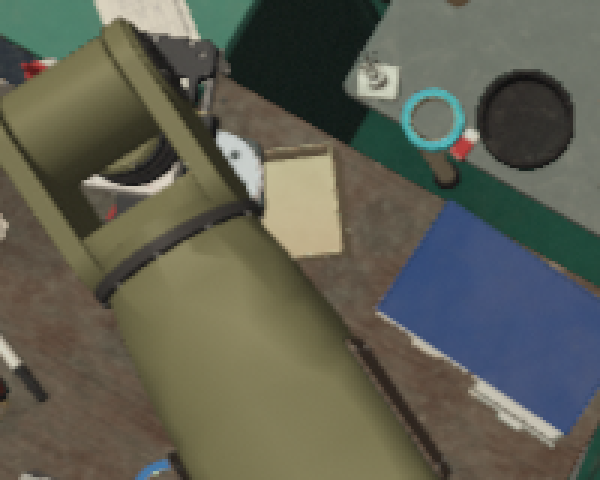

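Run:
```python
from h import *
q=[atz('wrist',(r,c),.056)[:2] for r,c in((133,263),(110,350),(185,369))];print(np.round(q,4))
e=q[1]-q[0];print(np.degrees(np.arctan2(e[1],e[0])),np.hypot(*e)); m=(q[0]+q[1])/2; a=np.radians(6.2); print(m-0.075*np.array([-np.sin(a),np.cos(a)]))
t=cv2.imread('pics/w13.png');cv2.imwrite('pics/w13c.png',cv2.resize(t[95:215,245:385],None,fx=5,fy=5,interpolation=cv2.INTER_CUBIC))
```

```text
[[0.503  0.4818]
 [0.6202 0.4932]
 [0.634  0.3906]]
5.540960323643282 0.11771847194293886
[0.56970562 0.41296841]
```

View pics/w13c.png

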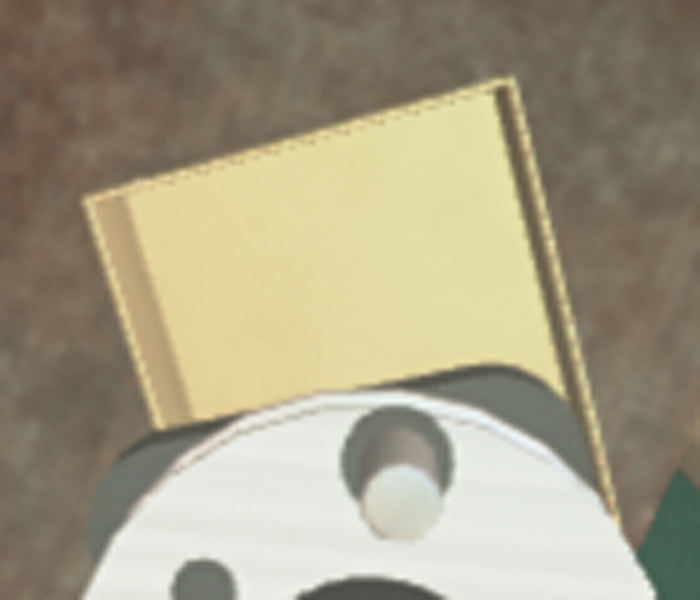

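arm_command(plan=[1,0.0065,0.0025,-0.05,0,1,0.0065,0.0025,-0.12,0,1,0.0065,0.0025,-0.2,0,1,0.0065,0.0025,-0.27,0,1,0.0065,0.0025,-0.33,0,1,0.0065,0.0025,-0.38,0,1,0.0065,0.0025,-0.42,0,1,0.0065,0.0025,-0.46,0,1,0.0065,0.0025,-0.49,0,1,0.0065,0.0025,-0.515,0,1,0.0065,0.0025,-0.53,0,1,0.0065,0.0025,-0.535,0,1,0.0065,0.0025,-0.535,0])

```text
time_s: 26.5
ee_pos: [0.5677, 0.4141, 0.2544]
eef_rot: [3.141, -0.0, 1.419]
force: [0.3, 0.4, -9.1]
grip_width: 0.0232
```

```bash
python3 s.py; python3 -c "
from h import *
t=snap('wrist','w14.png')"
```

```text
{'time_s': np.float64(26.5), 'ee_pos': array([0.568, 0.414, 0.254]), 'eef_rot': array([ 3.141, -0.   ,  1.419]), 'force': array([ 0.312,  0.442, -9.098]), 'moment': array([-0.04 , -0.015,  0.031]), 'tau': array([-2.2000e-02, -8.2068e+01, -3.7131e+01,  6.3000e-02, -1.3200e-01,
       -0.0000e+00])}
```

View pics/w14.png

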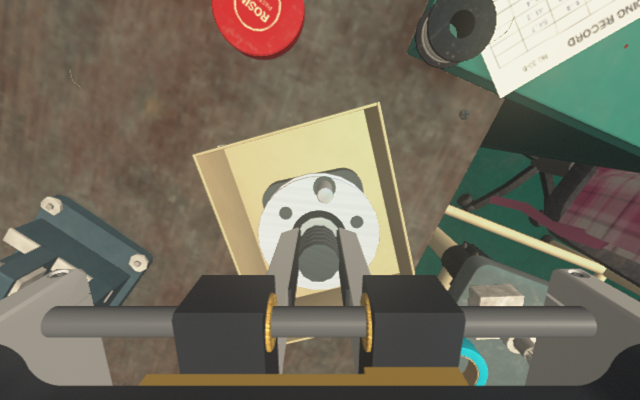

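In the carton and central. Lowering slowly to touch.

arm_command(plan=[1,0,0,-0.005,0,1,0,0,-0.01,0,1,0,0,-0.015,0,1,0,0,-0.02,0,1,0,0,-0.022,0,1,0,0,-0.022,0])

```text
time_s: 27.15
ee_pos: [0.5677, 0.414, 0.2452]
eef_rot: [-3.141, 0.0, 1.419]
force: [0.7, -0.7, -9.4]
grip_width: 0.0233
```

arm_command(plan=[1,0,0,-0.003,0,1,0,0,-0.005,0,1,0,0,-0.006,0,1,0,0,-0.006,0])

```text
time_s: 27.55
ee_pos: [0.5677, 0.414, 0.2433]
eef_rot: [3.141, -0.0, 1.419]
force: [-1.0, -1.1, -6.2]
grip_width: 0.0233
```

arm_command(plan=[1,0,0,-0.002,0,1,0,0,-0.003,0,1,0,0,-0.003,0])

```text
time_s: 27.85
ee_pos: [0.5677, 0.414, 0.2433]
eef_rot: [3.141, -0.001, 1.419]
force: [-5.3, -4.4, 3.3]
grip_width: 0.0234
```

arm_command(plan=[0,0,0,0,0,0,0,0,0,0,0,0,0,0,0,0,0,0,0,0,0,0,0,0,0,0,0,0,0.02,0,0,0,0,0.08,0,0,0,0,0.18,0,0,0,0,0.3,0,0,0,0,0.4,0,0,0,-0.15,0.5,0,0,0,-0.3,0.5,0,0,0,-0.3,0.5,0,0,0,-0.3,0.5,0])

```text
time_s: 29.25
ee_pos: [0.5678, 0.2908, 0.4442]
eef_rot: [3.139, -0.001, 1.415]
force: [-0.3, 0.9, -0.1]
grip_width: 0.047
```

```bash
python3 s.py
python3 - <<'E'
from h import *
t=snap('wrist','w15.png'); t=snap('top','t4.png')
cv2.imwrite('pics/t4c.png',cv2.resize(t[110:260,120:500],None,fx=2.1,fy=2.1,interpolation=cv2.INTER_CUBIC))
E
```

```text
{'time_s': np.float64(29.25), 'ee_pos': array([0.568, 0.291, 0.444]), 'eef_rot': array([ 3.139e+00, -1.000e-03,  1.415e+00]), 'force': array([-0.333,  0.893, -0.1  ]), 'moment': array([-0.07 , -0.039, -0.024]), 'tau': array([-2.1320e+00, -6.5627e+01, -3.5141e+01, -6.9000e-02, -5.8000e-02,
       -6.7600e-01])}
```

View pics/w15.png

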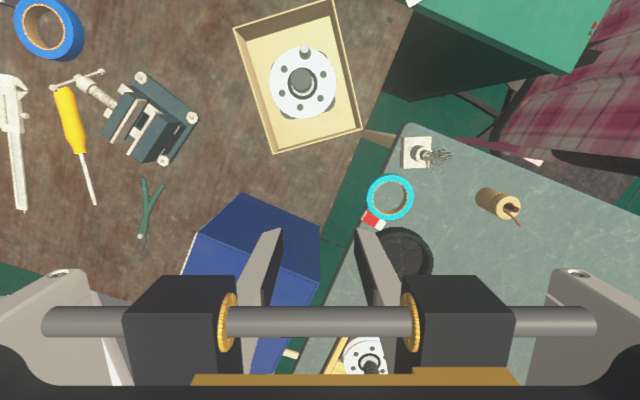

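View pics/t4c.png

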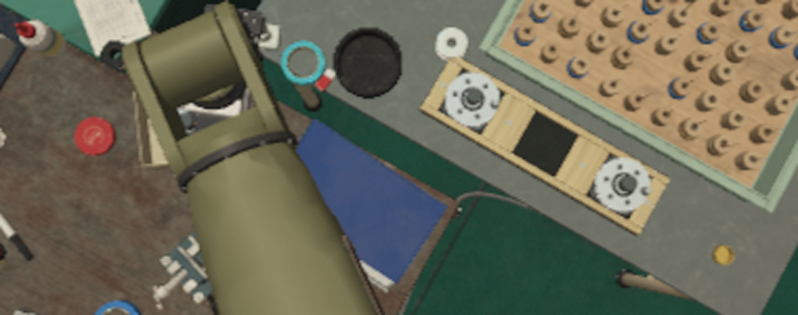

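Run:
```python
from h import *
print(atz('wrist',(80,302),.077),atz('wrist',(88,302),.037))
print(job.hand_in())
```

```text
[0.56870943 0.41414684 0.077     ] [0.56592508 0.41022781 0.037     ]
the job is handed in; nothing more can be done
None
```

I found that the middle pulley binds, set it upright in the middle of the tan carton, and handed the job in at about 29 s. No verdict was reported.

- **Trying the wheels:** I pushed each wheel about 100° round by its pin.
  - The near and far wheels gave under about 2 N, close to the sensor's noise, so both run free.
  - The middle wheel dragged steadily at about 4 to 4.5 N.
  - At the end of the middle wheel's push, the force rose to about 8.9 N, still under the 12 N limit. I did not find out why; it vanished when I backed off.
- **Pin travel:** The wrist camera put the pins about 49 mm (near), 56 mm (middle) and 57 mm (far) from where they started; 42 mm was required. The near figure is the least certain, because that pin was partly hidden.
- **Moving the pulley:** I gripped its cap at 40 N and lifted it over the drawer unit. I lowered it until the carton floor carried its weight before opening the fingers.
- **Final pictures:** The pulley's cap is at (0.569, 0.414), within 3 mm of the carton centre I measured. It looks upright; I judged that by eye and did not measure the tilt. The two free pulleys, the flux tin and the gold cap look undisturbed, and the gripper is clear of everything.

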